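Level the gauge stand, unlock its telescoping arm and hold it at the cursor

ROBOT

A 6-joint arm with a two-finger parallel gripper is mounted at the origin on a cart in front of the work surface, level with it; the furniture and walls round the work are solid. World frame = base frame: x ahead of the robot, y to its left, z up, the work surface at z = 0. Lengths are in mm, angles in rad, forces in N, time in s.
With the tool pointing down it reaches from about 400 to 925 mm from the base axis. Payload 12.5 kg.
Tool frame: the origin (TCP) lies at the very end of the fingers, on their centre line; the grasp point (between the pads) lies 19 mm behind it; z points along the fingers, y is the line along which they close (so a half turn about z gives the same grasp; the last joint's range is limited). The gripper opens to 95 mm and grips with 3 to 60 N. Pads are 20 mm wide; open, the fingers measure 119 mm over their backs; the gripper's body (75 mm by 180 mm) begins 59 mm behind the grasp point.
Start: joints at [1.209, 0.491, 1.559, -0, 1.092, -0.106], TCP at [158.119, 604.686, 214.661] pointing down, gripper open.
Joint ranges: [-3.1, 3.1], [-0.84, 2.19], [0.05, 2.79], [-1.13, 4.28], [0.06, 2.93], [-2.69, 2.69]. Speed limits (rad/s): [2.22, 2.22, 2.79, 3.14, 3.14, 3.14].

INTERFACE

Orientations are given as [roll, pitch, yaw] about the fixed x, y, z axes, in that order (R = Rz(yaw) Ry(pitch) Rx(roll)).
In Python, from cell import env, optics, ticket, probe_bus gives the robot as it stands (env), with the cameras (optics), the job (ticket) and the readings (probe_bus).
- The arm moves only by the tool send_path, called after "Call:" in YAML: its name, and indented under it one key for each argument. Schema: {"type":"object","properties":{"motion":{"type":"object","properties":{"segments":{"type":"array","items":{"type":"array","items":{"type":"number"},"minItems":5,"maxItems":5},"minItems":1,"maxItems":5}},"additionalProperties":false,"required":["segments"]},"only":{"type":"string"},"quiet":{"type":"boolean"},"lines":{"type":"string"}},"required":["motion"],"additionalProperties":false}. motion is an object whose key "segments" holds a list of rows, 1 to 5 of them, each of 5 numbers: dx, dy, dz in shares of 250 mm (1.0 is 250 mm), then a turn about the tool's z in parts of the range, where 1.0 means pi/2 rad, then the opening from 0.0 (shut) to 1.0 (fully open); each row is the pose to reach, as a shift and turn from the pose commanded when the call began, along the tool's axes at that moment; what a row does not reach only later rows make up. A row lasts 1/12 s, in which the tool goes at most 41.7 mm and 0.125 rad, less where a joint would pass 70% of its speed; a pose out of reach is approached as far as the arm can. The fingers move at their own pace and stop on an object; the grip force is fixed at half the most. Time passes only in rows, so rows that do not move let the fingers close. The tool returns the time, the measured TCP pose, the force, the opening and the grip force at its end. only (a regular expression) keeps the lines of the reply that match it, lines (a string "A,B") keeps lines A to B, and quiet returns only ok. No shift or turn number may pass 1 either way. Input that does not fit is refused with a message, and nothing moves.
- probe_bus.state(): the state, without advancing time (a new reading comes with each control period).
- optics.read_camera(name): name is "scene" or "top" or "wrist"; returns (picture, depth): 480x640x3 uint8, red, green, blue; 480x640 float32, mm along the optical axis (not along the pixel's ray), 0 where there is no reading.
- optics.camera_info(name): a dict with "vertical_fov" (degrees; the focal length in pixels is half the picture's height over the tangent of half this angle, whatever the lens; pixels are square), "cx", "cy" (the principal point, pixels), "origin" and "attitude" of the camera in the world. Camera axes: x right, y down, z forward; pixel columns grow to the right and rows downward; lengths in mm; the calibration is good to about 2 mm. A picture is of the moment at which its call begins: read the wrist's pose just before it. camera_info takes no time and is no camera call; for the wrist camera it gives the pose at the moment of the call.
- ticket.job_done(): hands the job in; it is judged then, once.
The state is a dict: "t": time; "joints": joint angles; "qvel": joint speeds; "tau": joint torques, N m; "eef_pos": TCP position; "tcp_rot": TCP orientation; "ft_force": force on the tool from outside, world axes, zero at the start; "moment": the same for the moment, N m; "opening": opening from 0.0 (shut) to 1.0 (fully open); "grip_force": force on a finger pad.
Only numpy, scipy, OpenCV 4.12 (cv2) and the standard library are available. Lean on these libraries where they do the work, as an engineer would, in place of code of your own. Each camera call takes 0.05 s, during which the arm holds its last target. There are 200 camera calls.

TASK

First level the gauge stand's platform by turning its screw knob. Then squeeze the lock button on the head of the telescoping arm to release it, draw the arm out until its pointer stands at the cursor set on the scale, and finish while still holding the head there, because the arm springs back if it is let go. Leave the cursor where it is set, do not knock the steel block or the jar about, and keep the platform level.

Things in the scene. Friction and masses are not known exactly. Their poses are not given: they have to be found in the camera images.
- stand: Gauge stand fixed to the table: grey plate 110 (x) x 230 (y) x 12 mm, screw knob at its +y end, platform hinge near its -y end. Origin: centre of the underside. The arm draws out along the stand's -y; button and scale are on its -x side, which roughly faces the robot (yaw within 0.35 rad). A steel post (8 x 12 mm) at x -48, y +62 mm, top 40 mm high, is flush with the level platform's top.
- platform (a joint): Tilt of the hinged aluminium platform (80 x 160 mm) that carries sleeve, arm, scale and cursor, rad: 0 = level (its top 40 mm above the table), negative = knob end too low (at the start -0.07 to -0.045). Hinge axis along the stand's x at y -85, z 36 mm. It follows the screw, tilt = 0.05 x knob angle, and stays where the knob leaves it.
- screw_knob (a joint): Angle of the screw knob about its upright axis, rad; grows clockwise seen from above, which raises the knob end; 0 = level. It starts between -1.4 and -0.9, can turn from -1.8 to 0.9, and stays where it is left (friction about 0.1 N m).
- knob_grip (a point): Grip point on the screw knob's axis, at x 0, y +95, z 104 mm of the stand; turns with the knob. The black knob is an upright bar, 46 mm long along this point's x (along the stand's x when level), 12 mm thick along its y, from z 88 to 112 mm, over a disc of 40 mm diameter with its top at z 88 mm. Pinch the bar across its thickness from above.
- gauge_arm (a joint): How far the steel arm is drawn out of its sleeve, m: 0 = home and locked (1.5 mm of play), up to 0.112. A spring pulls it home with 4 to 5 N. The lock catches only at home: once drawn out more than 15 mm the arm runs freely, button in or out.
- lock_button (a joint): Travel of the lock button, m: 0 = out, 0.006 = fully in (about 8 N); the arm is free to leave home while it is in by more than 4 mm. It springs out again.
- grip_head: Black block at the outer end of the arm, 28 (x) x 28 (y) x 55 mm high, with the lock button: a steel disc 20 mm across standing 8.5 mm out of its -x side (2.5 mm when fully in). Origin on the arm's centre line, 47 mm below the block's top; with the arm home and the platform level it lies at x 0, y -88, z 55 mm of the stand.
- head_grip (a point): Point inside the grip head's middle at the height of the button's centre, 33 mm above the head's origin and 14 mm below its top; axes as the stand's (tilting with the platform). One finger on the button (-x side, face at x = -22.5 mm), the other on the plain +x face (x = +14 mm): closing on it along x presses the button in.
- pointer_tip (a point): Tip of the small brass pointer bar (3.5 mm wide) that sticks out of the head's -x side just over the scale. It stands at scale 0 with the arm home.
- cursor (a joint): Scale value at which the cursor is set, m from 0 (between 0.05 and 0.095 at the start): the pointer stands at it when gauge_arm has the same value. Stiff (30 N); not to be moved.
- cursor_tip (a point): Nose tip of the cursor, a dark steel rider (14 x 10 x 7 mm, brass screw on top) on the outer half of the scale, pointing at the pointer's track; its y axis runs along the scale. The scale is a flat steel rule below the arm's -x side, ticks 10 mm apart, long ones every 50 mm.
- steel_block: Bystander: flat steel bench block 66 x 66 x 19 mm; origin under its centre.
- glass_jar: Bystander: glass jar 56 mm across, 71 mm high; origin under its centre.

How it is judged:
By the outcome, as a careful person would: the job done as asked, in the order asked, and still so for the second after the job is handed in, while the arm keeps its last pose, push and grip.
It also fails if it takes over 45 s, if anything falls off the work surface, if the arm or the gripper's body presses on something with over 40 N, if the wrist force passes 120 N, or if a joint passes its speed limit or range.

## Working session

There is one attempt and no reset: what is moved stays moved. The work goes in short steps, Python scripts to look and compute and a tool call to move; the robot and the scene stay as the last step left them, time stands still between calls to the robot, and variables do not carry over. Pictures are saved under pics/ and viewed, at most 10 in all, crops included, and the job is handed in when it is done.

```bash
ls; mkdir -p pics; cat > h.py <<'E'
import numpy as np,cv2
from cell import env, optics, ticket, probe_bus
from scipy.spatial.transform import Rotation as R
def cam(n):
    i=optics.camera_info(n);p,d=optics.read_camera(n);return i,p,d
def rot(a):
    a=np.array(a,float); return a if a.shape==(3,3) else R.from_euler('xyz',a).as_matrix()
def cloud(i,d):
    f=240/np.tan(np.radians(i['vertical_fov'])/2)
    v,u=np.mgrid[:480,:640]
    P=np.stack([(u-i['cx'])/f*d,(v-i['cy'])/f*d,d],-1)
    W=P@rot(i['attitude']).T+np.array(i['origin']); W[d==0]=np.nan
    return W
E
python3 - <<'E'
from h import *
for n in('scene','top'):
    i,p,d=cam(n);print(n,i);cv2.imwrite(f'pics/{n}.png',p[...,::-1]);np.save(n,cloud(i,d))
print(probe_bus.state())
E
```

```text
cell.py
pics
scene {'vertical_fov': 47.316121179176164, 'cx': 323.7908743552566, 'cy': 243.8971336375076, 'origin': array([ -74.22518773, -191.28069973,  672.47375306]), 'attitude': array([-2.23510571, -0.00757385, -1.09153419])}
top {'vertical_fov': 44.72513557839371, 'cx': 328.42618126487315, 'cy': 245.80981112110044, 'origin': array([ 437.0664432 ,  112.80474795, 1114.61516779]), 'attitude': array([-2.98641730e+00,  3.83905948e-04, -1.56704429e+00])}
{'t': 0.1, 'joints': array([ 1.20940587e+00,  4.91472171e-01,  1.55938237e+00, -4.01970544e-05,
        1.09169068e+00, -1.05610450e-01]), 'qvel': array([ 0.00050187, -0.00321326, -0.00413131,  0.00192825, -0.00069157,
        0.00096671]), 'tau': array([ 1.47189516e-03, -6.13622689e+01, -2.58608687e+01,  6.93684700e-02,
        4.70044767e-02, -6.78668130e-05]), 'eef_pos': array([158.04392006, 604.4698308 , 214.13913877]), 'tcp_rot': array([-3.14064164e+00, -6.49589978e-05,  2.88583117e+00]), 'ft_force': array([0.53425291, 0.42497207, 0.41911698]), 'moment': array([0.00071093, 0.01629129, 0.0330883 ]), 'grip_force': 0.0, 'opening': 0.998971985812895}
```

View pics/scene.png

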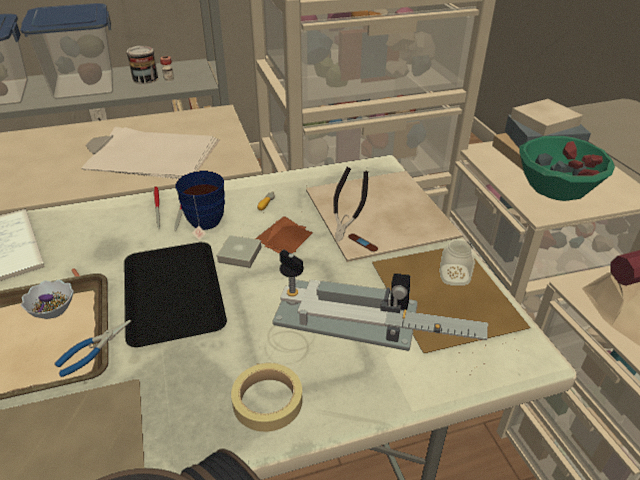

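View pics/top.png

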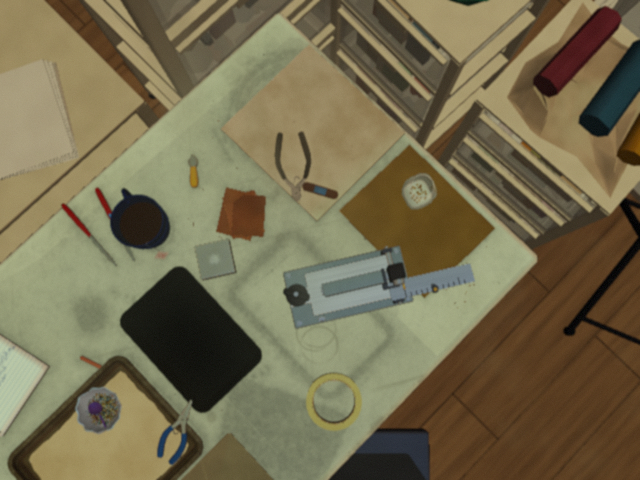

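The scene view shows the knob at about (290,265), the head at (400,290) and the cursor at (437,327). In the top view these are at (297,294), (396,272) and (433,289). The block is at (215,258) and the jar at (419,191), both well clear of the stand. Next I'll locate the stand from depth.

```bash
python3 - <<'E'
from h import *
W=np.load('top.npy');S=np.load('scene.npy')
for n,(u,v) in dict(knob=(297,294),head=(396,272),curs=(433,289),block=(215,258),jar=(419,191)).items(): print(n,W[v,u].round(1))
for n,(u,v) in dict(knob=(290,258),head=(402,278),curs=(437,327)).items(): print('s',n,S[v,u].round(1))
for nm,A,roi in(('top',W,(240,340,275,415)),('scene',S,(275,355,265,420))):
    Q=A[roi[0]:roi[1],roi[2]:roi[3]].reshape(-1,3)
    print(nm,'table z',np.nanmedian(Q[np.abs(Q[:,2])<6][:,2]))
    q=Q[(Q[:,2]>9)&(Q[:,2]<16)]
    print(len(q),cv2.minAreaRect(q[:,:2].astype(np.float32)))
    q=Q[(Q[:,2]>95)];print('high',len(q),q.mean(0) if len(q) else '')
    for lo,hi in((84,100),(100,120)):
        q=Q[(Q[:,2]>lo)&(Q[:,2]<hi)]
        if len(q)>10:
            n,l,s,c=cv2.connectedComponentsWithStats(((A[roi[0]:roi[1],roi[2]:roi[3],2]>lo)&(A[roi[0]:roi[1],roi[2]:roi[3],2]<hi)).astype(np.uint8))
            for k in range(1,n):
                if s[k,4]>5:
                    m=A[roi[0]:roi[1],roi[2]:roi[3]][l==k];print(lo,s[k,4],np.median(m,0).round(1),cv2.minAreaRect(m[:,:2].astype(np.float32)))
E
```

```text
knob [509.9 167.4 113.1]
head [549.6  -4.2 102.4]
curs [524.  -76.4  55.6]
block [584.2 328.6  19.4]
jar [718.5 -61.9   9.7]
s knob [507.2 167.4 109.7]
s head [556.1  -7.  100.9]
s curs [523.1 -81.1  57.7]
top table z -0.2349499662134349
1887 ((532.7354736328125, 77.31304931640625), (109.74388885498047, 229.59881591796875), 13.180431365966797)
high 485 [534.10163807  64.3203615  104.87777574]
84 8 [558.7   9.2  98.3] ((559.1990356445312, 9.667421340942383), (3.237626791000366, 7.002289295196533), 72.43944549560547)
84 83 [536.2  -6.   96.4] ((538.5963745117188, -3.8525142669677734), (32.77121353149414, 18.37798309326172), 72.7677993774414)
84 98 [523.8 166.3  87.6] ((523.9166259765625, 166.0442352294922), (33.022274017333984, 11.689945220947266), 75.5825424194336)
84 130 [499.5 172.2  87.7] ((498.75457763671875, 172.9592742919922), (35.26967239379883, 13.797011375427246), 74.93150329589844)
100 199 [551.5  -5.8 102. ] ((551.592529296875, -5.019630432128906), (28.689411163330078, 27.569395065307617), 12.978364944458008)
100 189 [510.2 169.3 111.3] ((510.97991943359375, 169.6103515625), (46.15984344482422, 11.920011520385742), 75.18798828125)
scene table z 0.08930078460491586
2230 ((532.205810546875, 76.5086441040039), (112.53909301757812, 229.70071411132812), 13.544629096984863)
high 268 [546.4897405   -7.71583202 100.4961986 ]
84 11 [495.5 159.   85. ] ((495.8768310546875, 158.884033203125), (3.0873780250549316, 11.26435375213623), 33.80931091308594)
84 186 [536.4 -11.4  93.7] ((541.742919921875, -13.787782669067383), (20.407590866088867, 33.04304122924805), 44.35211181640625)
100 185 [549.4  -7.7 101.8] ((550.8697509765625, -6.162843704223633), (27.95224380493164, 27.121366500854492), 13.10941219329834)
```

Careful with the scale: shifts go in shares of 250 mm and turns go in shares of pi/2 rad. That gives: -165 mm is -0.66, -132 mm is -0.528, -0.6 rad is -0.382.

```bash
cat >> h.py <<'E'
def go(x,y,z,ydir):
    "tool-frame shift and turn to the TCP target; ydir = direction of the tool's y line, deg"
    s=probe_bus.state();T=rot(s['tcp_rot'])
    d=T.T@(np.array([x,y,z])-s['eef_pos'])
    c=np.degrees(np.arctan2(T[1,1],T[0,1])); a=(c-ydir+90)%180-90
    print('t',round(s['t'],2),'shift',d.round(1),'turn',np.radians(a).round(3),'ydir now',c.round(2),'pos',s['eef_pos'].round(1),'j6',s['joints'][5].round(3))
SC=np.array([532.5,77.]);YAW=np.radians(13.2)
def st(x,y): 
    c,s=np.cos(YAW),np.sin(YAW);return SC+[c*x-s*y,s*x+c*y]
E
python3 -c "
from h import *
print(st(0,95)); go(510.8,169.5,200,165.2)"
```

```text
[510.80666734 169.48999577]
t 0.1 shift [-451.3 -331.6   14.4] turn -1.568 ydir now 75.35 pos [158.  604.5 214.1] j6 -0.106
```

Call:
send_path:
  motion: {"segments":[[-0.132, -0.096, 0, -0.0796, 1], [-0.264, -0.192, 0, -0.1592, 1], [-0.396, -0.292, 0, -0.2387, 1], [-0.528, -0.388, 0, -0.3183, 1], [-0.66, -0.484, 0, -0.382, 1]]}

```text
t: 0.52
eef_pos: [283.7, 449.4, 214.4]
tcp_rot: [-3.141, -0.0, -2.798]
ft_force: [0.6, 0.1, -0.8]
opening: 1.0
grip_force: 0.0
```

```bash
python3 -c "
from h import *
go(510.8,169.5,200,165.2)"
```

```text
t 0.52 shift [-119.6 -340.    14.5] turn -0.969 ydir now 109.68 pos [283.7 449.4 214.4] j6 -1.031
```

In the tool's units: -190 mm is -0.76, -152 mm is -0.608, 0.6 rad is 0.382.

Call:
send_path:
  motion: {"segments":[[-0.048, -0.152, 0, 0.0796, 1], [-0.096, -0.304, 0, 0.1592, 1], [-0.144, -0.456, 0, 0.2387, 1], [-0.192, -0.608, 0, 0.3183, 1], [-0.24, -0.76, 0, 0.382, 1]]}

```text
t: 0.93
eef_pos: [403.3, 289.8, 214.6]
tcp_rot: [3.142, -0.0, 2.872]
ft_force: [0.5, 0.3, -0.5]
opening: 1.001
grip_force: 0.0
```

```bash
python3 -c "
from h import *
go(510.8,169.5,200,165.2)"
```

```text
t 0.93 shift [-135.6  -87.4   14.6] turn 1.56 ydir now 74.58 pos [403.3 289.8 214.6] j6 -0.812
```

In the tool's units: 0.6 rad is 0.382.

Call:
send_path:
  motion: {"segments":[[0, 0, 0, 0.0796, 1], [0, 0, 0, 0.1592, 1], [0, 0, 0, 0.2387, 1], [0, 0, 0, 0.3183, 1], [0, 0, 0, 0.382, 1]]}

```text
t: 1.35
eef_pos: [402.5, 291.3, 214.4]
tcp_rot: [-3.141, -0.0, 2.272]
ft_force: [-0.1, 1.3, -0.0]
opening: 1.003
grip_force: 0.0
```

```bash
python3 -c "
from h import *
go(510.8,169.5,180,165.2)"
```

```text
t 1.35 shift [-162.9    4.2   34.4] turn 0.959 ydir now 40.17 pos [402.5 291.3 214.4] j6 -0.208
```

In the tool's units: -162 mm is -0.648, -130 mm is -0.52, 0.6 rad is 0.382.

Call:
send_path:
  motion: {"segments":[[-0.132, 0.004, 0.024, 0.0764, 1], [-0.264, 0.008, 0.048, 0.1528, 1], [-0.392, 0.012, 0.072, 0.2292, 1], [-0.52, 0.016, 0.096, 0.3056, 1], [-0.648, 0.016, 0.12, 0.382, 1]]}

```text
t: 1.77
eef_pos: [511.8, 169.8, 184.2]
tcp_rot: [-3.141, -0.0, 1.673]
ft_force: [0.1, 1.2, -0.8]
opening: 0.998
grip_force: 0.0
```

Call:
send_path:
  motion: {"segments":[[0, 0, 0, 0.0764, 1], [0, 0, 0, 0.1528, 1], [0, 0, 0, 0.2292, 1], [0, 0, 0, 0.2292, 1]]}

```text
t: 2.1
eef_pos: [511.0, 170.8, 184.3]
tcp_rot: [-3.141, 0.0, 1.313]
ft_force: [-0.4, -0.4, -0.3]
opening: 1.001
grip_force: 0.0
```

```bash
python3 - <<'E'
from h import *
go(510.8,169.5,92,165.2)
i,p,d=cam('wrist');cv2.imwrite('pics/w1.png',p[...,::-1]);W=cloud(i,d)
z=W[...,2]
for lo,hi in((104,118),):
    n,l,s,c=cv2.connectedComponentsWithStats(((z>lo)&(z<hi)).astype(np.uint8))
    for k in range(1,n):
        if s[k,4]>150: m=W[l==k];print(s[k],np.median(m,0).round(1),cv2.minAreaRect(m[:,:2].astype(np.float32)))
E
```

```text
t 2.1 shift [-1.3  0.2 92.3] turn 0.0 ydir now -14.79 pos [511.  170.8 184.3] j6 0.458
[ 305  222   18   65 1145] [510.5 172.2 112.1] ((510.0870361328125, 170.85214233398438), (45.031192779541016, 11.962453842163086), 75.47245788574219)
```

View pics/w1.png

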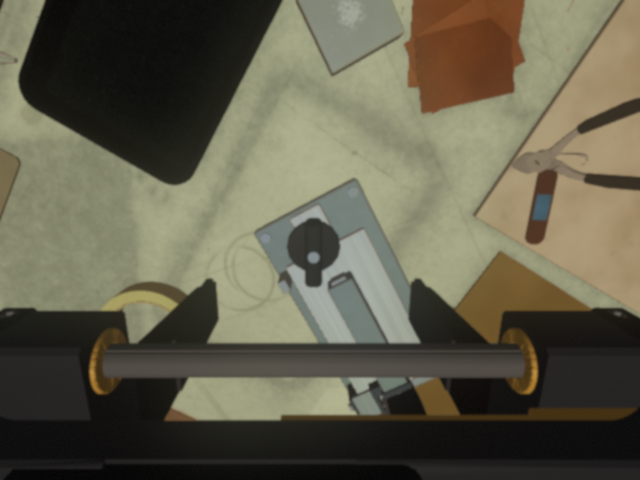

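The wrist view shows the knob bar at (314,250), midway between the finger tips at about (215,285) and (415,285). Its angle agrees with the top view, so I'll descend and pinch.

In the tool's units: 92 mm is 0.368, 88 mm is 0.352.

Call:
send_path:
  motion: {"segments":[[0, 0, 0.14, 0, 0.6], [-0.004, 0, 0.28, 0, 0.4], [-0.004, 0, 0.352, 0, 0.3], [-0.004, 0, 0.368, 0, 0.3]]}

```text
t: 2.48
eef_pos: [509.2, 169.9, 89.7]
tcp_rot: [-3.137, 0.002, 1.323]
ft_force: [-0.4, 0.4, 0.1]
opening: 0.775
grip_force: 0.0
```

Call:
send_path:
  motion: {"segments":[[0, 0, 0, 0, 0], [0, 0, 0, 0, 0], [0, 0, 0, 0, 0], [0, 0, 0, 0, 0], [0, 0, 0, 0, 0]]}

```text
t: 2.9
eef_pos: [511.1, 170.2, 93.7]
tcp_rot: [3.14, -0.001, 1.319]
ft_force: [0.1, -0.5, -1.0]
opening: 0.426
grip_force: 0.0
```

```bash
python3 -c "
from h import *
go(510.8,169.5,92,103.2)"
```

```text
t 2.9 shift [-0.8 -0.2  1.7] turn 1.089 ydir now -14.41 pos [511.1 170.2  93.7] j6 0.45
```

Call:
send_path:
  motion: {"segments":[[0, 0, 0, 0, 0], [0, 0, 0, 0, 0], [0, 0, 0, 0, 0], [0, 0, 0, 0, 0], [0, 0, 0, 0, 0]]}

```text
t: 3.32
eef_pos: [510.8, 170.1, 92.7]
tcp_rot: [3.142, -0.0, 1.319]
ft_force: [-0.2, 0.5, 1.7]
opening: 0.125
grip_force: 30.0
```

```bash
python3 -c "
from h import *
go(510.8,169.5,92,103.2)"
```

```text
t 3.32 shift [-0.6  0.2  0.7] turn 1.088 ydir now -14.44 pos [510.8 170.1  92.7] j6 0.451
```

In the tool's units: 0.54 rad is 0.3438.

Call:
send_path:
  motion: {"segments":[[0, 0, 0, 0.07, 0], [0, 0, 0, 0.1401, 0], [0, 0, 0, 0.2101, 0], [0, 0, 0, 0.2801, 0], [0, 0, 0, 0.3438, 0]]}

```text
t: 3.73
eef_pos: [510.8, 170.1, 92.7]
tcp_rot: [3.141, -0.0, 0.774]
ft_force: [0.4, -0.1, 1.6]
opening: 0.124
grip_force: 30.0
```

Call:
send_path:
  motion: {"segments":[[0, 0, 0, 0.07, 0], [0, 0, 0, 0.1401, 0], [0, 0, 0, 0.2101, 0], [0, 0, 0, 0.2801, 0], [0, 0, 0, 0.347, 0]]}

```text
t: 4.15
eef_pos: [510.8, 170.1, 92.7]
tcp_rot: [3.141, -0.0, 0.229]
ft_force: [0.4, -0.9, 1.5]
opening: 0.122
grip_force: 30.0
```

Call:
send_path:
  motion: {"segments":[[0, 0, 0, 0, 0], [0, 0, 0, 0, 0], [0, 0, 0, 0, 0]]}

```text
t: 4.4
eef_pos: [510.8, 170.1, 92.7]
tcp_rot: [-3.142, -0.0, 0.237]
ft_force: [-0.2, 0.2, 1.1]
opening: 0.126
grip_force: 30.0
```

```bash
python3 - <<'E'
from h import *
go(510.8,169.5,92,103.2)
for n in('top','scene'):
    i,p,d=cam(n);np.save(n+'2',cloud(i,d));np.save(n+'2p',p)
W=np.load('top2.npy').reshape(-1,3); W=W[np.isfinite(W[:,0])]
c,s=np.cos(YAW),np.sin(YAW);q=W[:,:2]-SC;L=np.c_[q@[c,s],q@[-s,c],W[:,2]]
for nm in('top2','scene2'):
    W=np.load(nm+'.npy').reshape(-1,3); W=W[np.isfinite(W[:,0])]
    q=W[:,:2]-SC;L=np.c_[q@[c,s],q@[-s,c],W[:,2]]
    print(nm)
    for x0,x1 in((-38,-25),(25,38)):
        m=(L[:,0]>x0)&(L[:,0]<x1)&(L[:,1]>-80)&(L[:,1]<72)&(abs(L[:,2]-40)<7);m2=L[m]
        if m.sum()>20: f=np.polyfit(m2[:,1],m2[:,2],1);print(x0,m.sum(),'slope',f[0],'z@-85',np.polyval(f,-85))
    m=(abs(L[:,0])<50)&(abs(L[:,1])<110)&(abs(L[:,2]-12)<4)&(L[:,0]>42);g=L[m]
    if len(g)>20:print('plate',np.polyfit(g[:,1],g[:,2],1))
    m=(abs(L[:,0]+48)<3)&(abs(L[:,1]-62)<5)&(L[:,2]>25);print('post',m.sum(),np.median(L[m,2]) if m.any() else '')
E
```

```text
t 4.4 shift [-0.1  0.5  0.7] turn 0.007 ydir now -76.41 pos [510.8 170.1  92.7] j6 1.532
top2
-38 387 slope -0.022600677769202545 z@-85 41.2296681431069
25 291 slope -0.007031891663789746 z@-85 39.959013029002584
plate [-0.01267349 11.02033354]
post 46 488.5592752157066
scene2
-38 621 slope -0.00783336012294932 z@-85 40.16487548082121
25 49 slope -0.004903765873647946 z@-85 40.570334029858394
plate [-2.18541014e-03  1.26799338e+01]
post 42 35.259738299532955
```

Call:
send_path:
  motion: {"segments":[[0, 0, 0, 0, 0.4], [0, 0, 0, 0, 0.4], [0, 0, 0, 0, 0.4]]}

```text
t: 4.75
eef_pos: [510.6, 170.1, 92.5]
tcp_rot: [-3.141, 0.0, 0.234]
ft_force: [-0.5, 0.9, -0.7]
opening: 0.28
grip_force: 0.0
```

Call:
send_path:
  motion: {"segments":[[0, 0, -0.1, 0, 0.4], [0, 0, -0.24, 0, 0.5], [0, 0, -0.4, 0, 1], [0, 0, -0.52, 0, 1], [0, 0, -0.52, 0, 1]]}

```text
t: 5.17
eef_pos: [512.6, 170.6, 228.3]
tcp_rot: [3.141, -0.009, 0.234]
ft_force: [0.1, -0.3, 0.1]
opening: 0.624
grip_force: 0.0
```

```bash
python3 - <<'E'
from h import *
x,y=st(0,20);go(x,y,200,13.2)
c,s=np.cos(YAW),np.sin(YAW)
for n in('top','scene','wrist'):
    i,p,d=cam(n);np.save(n+'3p',p);np.save(n+'3',cloud(i,d))
    if n=='wrist':cv2.imwrite('pics/w2.png',p[...,::-1])
    W=cloud(i,d);q=W[...,:2]-SC;L=np.dstack([q@[c,s],q@[-s,c],W[...,2]])
    x,y,z=L[...,0],L[...,1],L[...,2]
    print(n)
    m=(abs(x)<40)&(abs(y-95)<40)&(z>104)&(z<118)
    if m.sum()>20: print('bar',m.sum(),cv2.minAreaRect(W[m][:,:2].astype(np.float32)))
    for nm,sel in(('plat-',(x>-36)&(x<-26)&(y>-55)&(y<70)&(abs(z-40)<8)),('plat+',(x>26)&(x<36)&(y>-55)&(y<70)&(abs(z-40)<8)),('plate',(x>-53)&(x<-44)&(y>-55)&(y<110)&(abs(z-12)<5)),('plate+',(x>44)&(x<53)&(y>-55)&(y<110)&(abs(z-12)<5))):
        g=L[sel]
        if len(g)>50: print(nm,len(g),np.polyfit(g[:,1],g[:,2],1).round(4))
    m=(abs(x+48)<4)&(abs(y-62)<6)&(abs(z-40)<10);print('post',m.sum(),np.median(z[m]) if m.any() else '')
E
```

```text
t 5.17 shift [-2.6 75.7 28.3] turn -1.567 ydir now -76.57 pos [512.6 170.6 228.3] j6 1.535
top
plat- 232 [4.00000e-03 3.98019e+01]
plat+ 114 [3.45000e-02 4.04374e+01]
plate 169 [4.10000e-03 1.17153e+01]
plate+ 89 [1.60000e-03 1.15032e+01]
post 0 
scene
bar 166 ((511.11932373046875, 168.74478149414062), (47.487892150878906, 12.029674530029297), 12.823284149169922)
plat- 343 [7.00000e-04 3.98532e+01]
plate 477 [1.00000e-03 1.16242e+01]
post 47 37.901359098732314
wrist
bar 862 ((510.2629699707031, 170.24609375), (45.116172790527344, 11.80363655090332), 13.74377727508545)
plat- 1236 [8.00000e-04 4.04613e+01]
plat+ 1395 [-8.00000e-04  4.05223e+01]
plate 458 [5.90000e-03 1.25815e+01]
plate+ 1515 [1.30000e-03 1.24165e+01]
post 112 40.123763222704866
```

View pics/w2.png

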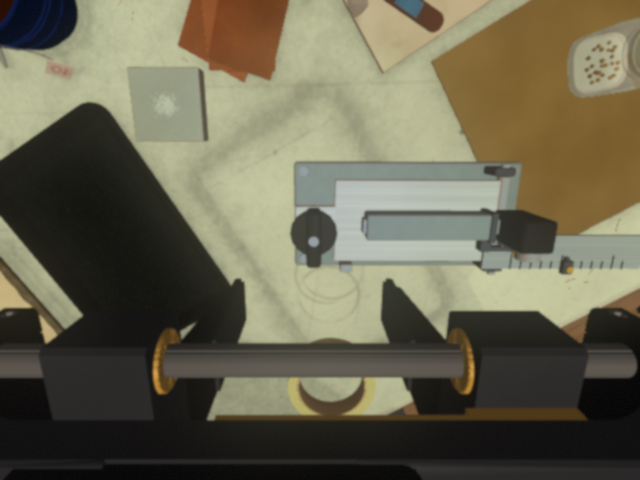

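The platform reads level to about 0.001 rad. The bar is within about 0.5° of the stand's x axis, and the post and platform are both at about 40 mm. The wrist view shows the knob at (314,240), the head at (525,230), the pointer near (520,255) and the cursor at (567,265). Next I'll move above the head.

In the tool's units: 140 mm is 0.56, 110 mm is 0.44, -0.6 rad is -0.382.

```bash
python3 -c "
from h import *
x,y=st(-1.25,-88);print(x,y);go(x,y,190,13.2)"
```

```text
551.3779029411462 -8.960382040476432
t 5.32 shift [ -1.6 183.7  32.2] turn -1.567 ydir now -76.59 pos [510.3 170.1 222.2] j6 1.535
```

Call:
send_path:
  motion: {"segments":[[0, 0.08, 0, -0.0764, 1], [0, 0.2, 0, -0.1528, 1], [0, 0.32, 0, -0.2292, 1], [0, 0.44, 0, -0.3056, 1], [0, 0.56, 0, -0.382, 1]]}

```text
t: 5.73
eef_pos: [542.7, 32.7, 220.8]
tcp_rot: [-3.139, 0.002, 0.84]
ft_force: [0.1, 0.9, 0.0]
opening: 0.995
grip_force: 0.0
```

Call:
send_path:
  motion: {"segments":[[0, 0, 0, -0.0764, 1], [0, 0, 0, -0.1528, 1], [0, 0, 0, -0.2292, 1], [0, 0, 0, -0.3056, 1], [0, 0, 0, -0.382, 1]]}

```text
t: 6.15
eef_pos: [542.5, 33.8, 220.7]
tcp_rot: [-3.138, 0.0, 1.44]
ft_force: [-0.5, -0.5, 0.7]
opening: 0.998
grip_force: 0.0
```

```bash
python3 -c "
from h import *
x,y=st(-1.25,-88);print(x,y);go(x,y,190,13.2)"
```

```text
551.3779029411462 -8.960382040476432
t 6.15 shift [-41.2  14.5  30.7] turn -0.361 ydir now -7.51 pos [542.5  33.8 220.7] j6 0.072
```

In the tool's units: -41 mm is -0.164, 30 mm is 0.12, -0.361 rad is -0.2298.

Call:
send_path:
  motion: {"segments":[[-0.056, 0.02, 0.04, -0.0764, 1], [-0.112, 0.04, 0.08, -0.1528, 1], [-0.164, 0.056, 0.112, -0.2298, 1], [-0.164, 0.056, 0.12, -0.2298, 1], [-0.164, 0.056, 0.12, -0.2298, 1]]}

```text
t: 6.57
eef_pos: [550.7, -8.9, 190.7]
tcp_rot: [-3.138, -0.001, 1.791]
ft_force: [0.6, 0.1, 0.4]
opening: 0.998
grip_force: 0.0
```

```bash
python3 - <<'E'
from h import *
x,y=st(-1.25,-88);go(x,y,70,13.2)
i,p,d=cam('wrist');cv2.imwrite('pics/w3.png',p[...,::-1]);np.save('w3',cloud(i,d))
W=cloud(i,d);c,s=np.cos(YAW),np.sin(YAW);q=W[...,:2]-SC;x,y,z=q@[c,s],q@[-s,c],W[...,2]
m=(abs(x)<30)&(abs(y+88)<30)&(z>99)&(z<106);r=cv2.minAreaRect(np.c_[x[m],y[m]].astype(np.float32));print('head stand',r,np.median(z[m]))
m=(x<-16)&(x>-30)&(abs(y+88)<30)&(z>75)&(z<99);print('button',m.sum(),x[m].min() if m.any() else '',np.median(y[m]))
E
```

```text
t 6.57 shift [ -0.4   1.  120.7] turn -0.011 ydir now 12.6 pos [550.7  -8.9 190.7] j6 -0.356
head stand ((-4.153192520141602, -87.05361938476562), (35.81602478027344, 28.32723617553711), 0.9810355305671692) 102.22146019493289
button 219 -22.63094030831263 -83.79771103430113
```

View pics/w3.png

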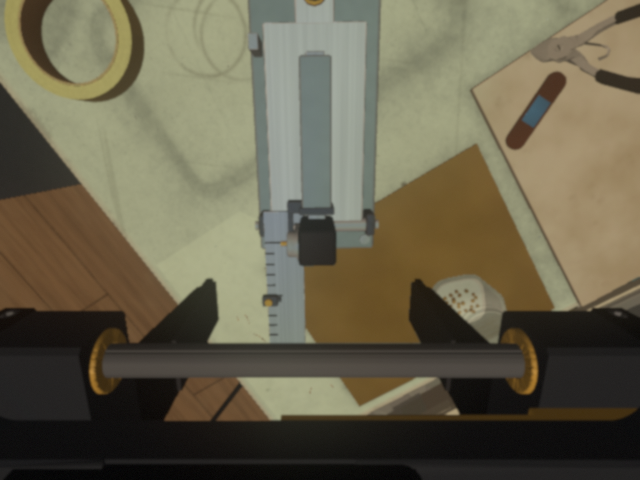

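The head top is at (317,242), the button at (294,243) and the cursor at (270,300); the jar at (472,295) is clear. The head's location matches the stand model. Next I'll measure the cursor.

```bash
python3 - <<'E'
from h import *
p=cv2.imread('pics/w3.png')[205:345,235:325]
cv2.imwrite('pics/c3.png',cv2.resize(p,None,fx=4.2,fy=4.2,interpolation=cv2.INTER_CUBIC))
W=np.load('w3.npy');c,s=np.cos(YAW),np.sin(YAW);q=W[...,:2]-SC;x,y,z=q@[c,s],q@[-s,c],W[...,2]
m=(x>-70)&(x<-15)&(y<-110)&(y>-200)&(z>25);print('scale z',np.median(z[m]),x[m].min(),x[m].max(),y[m].min())
zs=np.median(z[m]);k=m&(z>zs+4);print(k.sum(),x[k].min(),x[k].max(),y[k].min(),y[k].max(),z[k].max(),np.median(y[k]))
i,pp,d=cam('scene');np.save('s4',cloud(i,d))
cv2.imwrite('pics/s4.png',cv2.resize(pp[265:350,375:500,::-1],None,fx=5,fy=5,interpolation=cv2.INTER_CUBIC))
E
```

```text
scale z 45.56121676359621 -49.33132421031807 -15.016671728385989 -196.5659564153458
169 -49.33132421031807 -33.83727013801429 -155.9473540976727 -145.41854517839303 56.45665433333119 -149.85206352912687
```

View pics/c3.png

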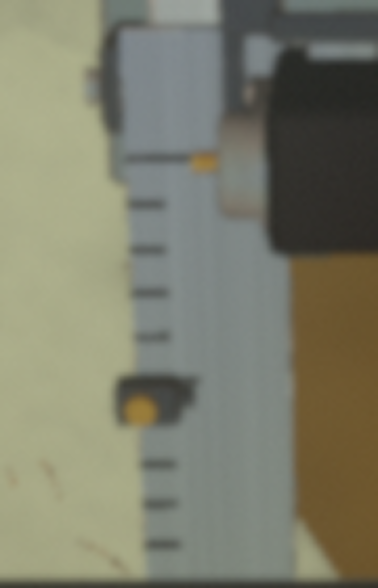

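View pics/s4.png

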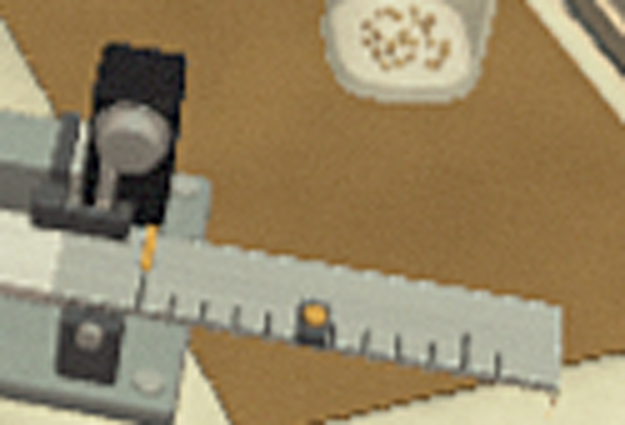

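The top crop shows tick 0 at y≈158, ticks 10–40 at 204–337, and ticks 70–90 at 464–545. The cursor body covers y 376–425, with its nose at about (192,388), between 50 and 60. The scene crop agrees: the cursor is at x≈314, between the hidden 50 (300) and 60 (333) ticks. Now the numbers.

```bash
python3 - <<'E'
from h import *
W=np.load('w3.npy');c,s=np.cos(YAW),np.sin(YAW);q=W[...,:2]-SC;x,y,z=q@[c,s],q@[-s,c],W[...,2]
P=lambda u,v:(int(round(235+(u+.5)/4.2-.5)),int(round(205+(v+.5)/4.2-.5)))
def at(n,u,v):
    a,b=P(u,v);w=np.s_[b-1:b+2,a-1:a+2];print(n,(a,b),np.median(x[w]).round(1),np.median(y[w]).round(1),np.median(z[w]).round(1))
for n,u,v in(('t0',150,158),('t10',150,204),('t20',150,250),('t30',150,292),('t40',155,337),('t70',160,464),('t80',160,504),('t90',160,545),('ptr',204,162),('body',150,390),('screw',140,410),('nose',190,388),('nose2',186,395)):at(n,u,v)
a0=(x>-50)&(x<-22)&(y<-140)&(y>-162)&(z>48)
for lo in np.arange(-50,-26,2.):
    k=a0&(x>=lo)&(x<lo+2)
    if k.any():print(lo,k.sum(),y[k].min().round(1),y[k].max().round(1),np.median(z[k]).round(1))
S=np.load('s4.npy');q=S[...,:2]-SC;x,y,z=q@[c,s],q@[-s,c],S[...,2]
k=(x>-52)&(x<-25)&(y<-135)&(y>-165)&(z>50);print('scene',k.sum(),y[k].min(),y[k].max())
for n,u,v in(('t0',140,290),('t40',267,322),('t70',367,342),('t100',465,350),('ptr',148,255),('ptrtip',147,268),('scr',314,315)):
    a,b=round(375+u/5-.4),round(265+v/5-.4);print(n,x[b,a].round(1),y[b,a].round(1),z[b,a].round(1))
E
```

```text
t0 (270, 242) -41.2 -97.2 45.6
t10 (270, 253) -41.6 -107.4 45.5
t20 (270, 264) -42.1 -117.5 45.3
t30 (270, 274) -42.4 -127.5 45.3
t40 (272, 285) -41.0 -137.6 45.6
t70 (273, 315) -41.3 -167.5 45.7
t80 (273, 325) -41.7 -177.5 45.5
t90 (273, 334) -42.0 -187.0 45.8
ptr (283, 243) -29.4 -96.9 50.4
body (270, 297) -42.5 -146.8 51.6
screw (268, 302) -44.1 -150.1 55.2
nose (280, 297) -34.2 -149.0 45.7
nose2 (279, 299) -34.8 -149.9 49.4
-50.0 20 -155.8 -146.1 51.9
-48.0 21 -155.6 -145.9 52.4
-46.0 29 -154.0 -146.0 54.9
-44.0 25 -154.1 -145.8 54.6
-42.0 26 -155.9 -145.6 52.4
-40.0 32 -155.2 -145.4 52.5
-38.0 25 -155.3 -146.1 52.1
-36.0 9 -154.3 -149.2 49.0
-34.0 7 -152.1 -148.9 49.4
scene 1075 -157.04743599463043 -135.0092034131745
t0 -39.6 -99.9 46.9
t40 -42.1 -139.1 46.6
t70 -40.2 -170.0 44.0
t100 -38.0 -200.0 45.5
ptr -28.7 -99.5 51.7
ptrtip -31.5 -100.1 50.1
scr -45.8 -152.0 56.1
```

In the tool's units: 119 mm is 0.476, 112 mm is 0.448, -0.01 rad is -0.0064.

Call:
send_path:
  motion: {"segments":[[0, 0, 0.14, -0.0064, 0.8], [0, 0.004, 0.28, -0.0064, 0.8], [0, 0.004, 0.38, -0.0064, 0.8], [0, 0.004, 0.448, -0.0064, 0.8], [0, 0.004, 0.476, -0.0064, 0.8]]}

```text
t: 7.08
eef_pos: [551.4, -7.6, 71.5]
tcp_rot: [-3.139, -0.001, 1.803]
ft_force: [-0.0, -0.6, 0.5]
opening: 0.804
grip_force: 0.0
```

Call:
send_path:
  motion: {"segments":[[0, 0, 0, 0, 0.6], [0, 0, 0, 0, 0.6]]}

```text
t: 7.25
eef_pos: [552.8, -8.1, 74.3]
tcp_rot: [3.141, 0.0, 1.804]
ft_force: [0.2, 0.2, -0.3]
opening: 0.71
grip_force: 0.0
```

```bash
python3 -c "
from h import *
x,y=st(-1.25,-87.5);go(x,y,72,13.2)"
```

```text
t 7.25 shift [-0.1 -1.6  2.3] turn 0.003 ydir now 13.37 pos [552.8  -8.1  74.3] j6 -0.368
```

In the tool's units: -1 mm is -0.004.

Call:
send_path:
  motion: {"segments":[[0, -0.004, 0.004, 0, 0.5], [0, -0.004, 0.004, 0, 0.4], [0, -0.004, 0.004, 0, 0.2], [0, -0.004, 0.004, 0, 0], [0, -0.004, 0.004, 0, 0]]}

```text
t: 7.67
eef_pos: [551.0, -8.7, 73.0]
tcp_rot: [-3.141, -0.0, 1.805]
ft_force: [-5.4, -2.6, 3.2]
opening: 0.367
grip_force: 2.7
```

Call:
send_path:
  motion: {"segments":[[0, 0, 0, 0, 0], [0, 0, 0, 0, 0], [0, 0, 0, 0, 0], [0, 0, 0, 0, 0]]}

```text
t: 8.0
eef_pos: [552.0, -8.6, 73.0]
tcp_rot: [3.14, 0.0, 1.805]
ft_force: [4.3, 2.4, 4.5]
opening: 0.316
grip_force: 30.0
```

```bash
python3 -c "
from h import *
x,y=st(-1.25,-87.5);go(x,y,72,13.2)
x,y=st(-1.25,-87.5-53.4);go(x,y,72,13.2)"
```

```text
t 8.0 shift [ 0.3 -0.7  1. ] turn 0.003 ydir now 13.4 pos [552.   -8.6  73. ] j6 -0.37
t 8.0 shift [-53.1  -0.9   1. ] turn 0.003 ydir now 13.4 pos [552.   -8.6  73. ] j6 -0.37
```

In the tool's units: -45 mm is -0.18, -35 mm is -0.14.

Call:
send_path:
  motion: {"segments":[[-0.024, 0, 0, 0, 0], [-0.06, 0, 0, 0, 0], [-0.1, 0, 0, 0, 0], [-0.14, 0, 0, 0, 0], [-0.18, 0, 0, 0, 0]]}

```text
t: 8.42
eef_pos: [562.4, -52.4, 73.0]
tcp_rot: [3.141, -0.0, 1.805]
ft_force: [2.9, 6.4, 5.8]
opening: 0.315
grip_force: 30.0
```

Call:
send_path:
  motion: {"segments":[[-0.016, 0, 0, 0, 0], [-0.024, 0, 0, 0, 0], [-0.028, 0, 0, 0, 0], [-0.028, 0, 0, 0, 0], [-0.028, 0, 0, 0, 0]]}

```text
t: 8.83
eef_pos: [563.9, -59.0, 73.0]
tcp_rot: [3.14, -0.0, 1.805]
ft_force: [3.1, 5.6, 6.3]
opening: 0.311
grip_force: 30.0
```

```bash
python3 - <<'E'
from h import *
x,y=st(-1.25,-87.5-53.4);go(x,y,72,13.2)
i,p,d=cam('scene');np.save('s5',cloud(i,d));j,w,e=cam('wrist');np.save('w5',cloud(j,e))
a=cv2.resize(p[265:350,375:500,::-1],(500,340),interpolation=cv2.INTER_CUBIC)
cv2.imwrite('pics/s5.png',np.vstack([a,cv2.resize(w[230:350,220:400,::-1],(390,260))[:, :390].copy() if 0 else cv2.copyMakeBorder(cv2.resize(w[230:350,220:400,::-1],(390,260)),0,0,0,110,cv2.BORDER_CONSTANT)]))
E
```

```text
t 8.83 shift [-1.3 -0.8  1. ] turn 0.003 ydir now 13.39 pos [563.9 -59.   73. ] j6 -0.456
```

View pics/s5.png

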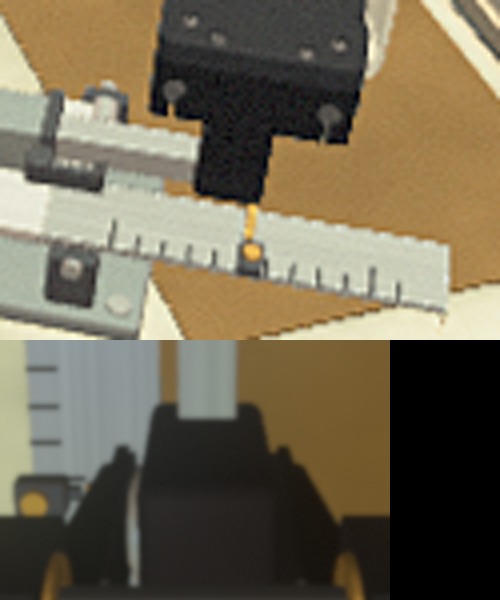

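The arm came out with the head. The scene crop shows the brass pointer at (250,220), just above the cursor's screw at (251,252). The wrist crop shows the fingers on the head and the cursor at (40,495). Next is a sub-millimetre measurement by projecting the brass pixels onto known heights.

```bash
cat > m.py <<'E'
from h import *
def ray(i,u,v,z):
    f=240/np.tan(np.radians(i['vertical_fov'])/2);D=rot(i['attitude'])@[(u-i['cx'])/f,(v-i['cy'])/f,1]
    o=np.array(i['origin']);P=o+D*(z-o[2])/D[2];q=P[:2]-SC;c,s=np.cos(YAW),np.sin(YAW);return np.round([q@[c,s],-q@[s*-1*-1,-c] if 0 else q@[-s,c]],2)
def brass(i,p,n):
    h=cv2.cvtColor(p,cv2.COLOR_RGB2HSV).astype(int)
    m=((h[...,0]>12)&(h[...,0]<28)&(h[...,1]>150)&(h[...,2]>170)).astype(np.uint8);m[:285]=0;m[335:]=0;m[:,:395]=0;m[:,470:]=0
    k,l,s,c=cv2.connectedComponentsWithStats(m)
    for a in range(1,k):
        if s[a,4]>4: print(n,s[a],c[a].round(2),'as pointer z50.4',ray(i,*c[a],50.4),'as screw z55.5',ray(i,*c[a],55.5))
if __name__=='__main__':
    i=optics.camera_info('scene');brass(i,np.load('scene3p.npy'),'home')
    p=np.mean([optics.read_camera('scene')[0] for _ in range(4)],0).astype(np.uint8);brass(i,p,'now')
    for n,u,v in(('t0',375+(140+.5)/5-.5,265+290.5/5-.5),('t40',375+267.5/5-.5,265+322.5/5-.5),('t70',375+367.5/5-.5,265+342.5/5-.5),('t100',375+465.5/5-.5,265+350.5/5-.5)):print(n,ray(i,u,v,45.6))
    print(probe_bus.state()['eef_pos'])
E
python3 m.py
```

```text
home [404 310   2   9  10] [404.5 314. ] as pointer z50.4 [-22.83 -99.67] as screw z55.5 [-27.99 -99.85]
home [436 326   4   4  10] [437.7 327.3] as pointer z50.4 [ -38.42 -153.21] as screw z55.5 [ -43.45 -152.96]
now [437 316   2   9  11] [437.18 319.36] as pointer z50.4 [ -21.53 -150.94] as screw z55.5 [ -26.7  -150.71]
now [436 326   4   4  12] [437.67 327.75] as pointer z50.4 [ -39.39 -153.25] as screw z55.5 [ -44.41 -153.  ]
t0 [-37.54 -99.12]
t40 [ -41.13 -139.17]
t70 [ -41.71 -169.88]
t100 [ -37.42 -199.32]
[563.89118972 -58.9046856   72.97879502]
```

In the tool's units: -1.7 mm is -0.0068, -0.8 mm is -0.0032.

Call:
send_path:
  motion: {"segments":[[-0.0032, 0, 0, 0, 0], [-0.0068, 0, 0, 0, 0], [-0.0068, 0, 0, 0, 0], [-0.0068, 0, 0, 0, 0]]}

```text
t: 9.47
eef_pos: [564.3, -60.5, 73.0]
tcp_rot: [3.14, -0.0, 1.805]
ft_force: [3.1, 5.4, 5.3]
opening: 0.313
grip_force: 30.0
```

```bash
cat > m2.py <<'E'
from m import *
i=optics.camera_info('scene')
def sub(p,tag,u0,v0,v1,u1):
    p=p.astype(float);b=np.clip(p[...,0]-p[...,2]-15,0,None)
    r=b[v0:v1,u0:u1];v,u=np.mgrid[v0:v1,u0:u1];w=r.sum();return (r*u).sum()/w,(r*v).sum()/w
N=np.mean([optics.read_camera('scene')[0] for _ in range(8)],0);np.save('now',N)
H=np.load('scene3p.npy').astype(float)
np.set_printoptions(linewidth=200)
for t,A,u0 in(('home',H,399),('now',N,432)):
    print(t);print((A[...,0]-A[...,2])[308:332,u0:u0+12].astype(int))
E
python3 m2.py; python3 -c "
from h import *
go(552,-8.6,73,13.2)"
```

```text
home
[[  5   5   3  -3   0  -3   1 -11  -4   4   6   8]
 [  5   4   3  -5  -5  11   0  -7   2   5   7   9]
 [  7   6   7   4  -3  66 108  70   7   3   6   6]
 [  6   4  15  11  -3  83 143  56   1   7   6   6]
 [  0   7  13  12  13  95 144  35   3  10  12  11]
 [  8  13  12  11  19 106 148  38  11  16  14  14]
 [ 15  13  15   6  53 118 132  32   9  16  15  16]
 [ 13  16  13   3  70 124  92  21  11  16  15  16]
 [ 14  16  11   5  82 138  63  13  11  14  12  15]
 [ 13  13  12   5  98 146  50   7  13  18  16  17]
 [ 17  15  14   6  66 131  36   7  14  15  17  17]
 [ 13  15  14  10  15  38  18  10  14  15  15  14]
 [ 15  16  18  15   5   9  12  14  14  15  17  14]
 [ 13  16  15  18   8  13  16  19  15  14  15  14]
 [ 14  12  17  14   7  14  18  15  15  15  14  14]
 [ 15  12  13  12   9  13  14  18  15  17  14  15]
 [ 16  16  15   9   8  14  13  13  14  15   8  12]
 [ 14  14  18   7   9  15  16  18  15  13   9  11]
 [ 12  15  13  11  13  11  11  15  16  13  11  13]
 
[... 873 characters left out ...]
 17  18  18  16   6  77 145 132  35  11  16  16]
 [ 19  18  19  16   5  80 144 112  31  12  18  17]
 [ 17  19  18  15   4  95 151  96  20  14  18  18]
 [ 17  18  16  16  10 115 159  83  17  14  17  18]
 [ 17  16  18  13  12  80 143  51  12  14  16  19]
 [ 18  17  16   4  -6  21  52   7   6  15  16  16]
 [ 18  17   9  14  98 124 128  71  13  11  17  17]
 [ 17  18   6  40 148 149 149 146  49   8  16  17]
 [ 18  18   5  33 120 146 149 155  53   8  18  17]
 [ 19  18   7   1  68 127 141 111  25   8  15  19]
 [ 18  15   9  -4  17  36  44  19   5   4  16  19]
 [ 13  14   7   1  -2  -6  -7  -6   7   5  16  17]]
t 9.87 shift [53.4  0.1 -0. ] turn 0.004 ydir now 13.41 pos [564.3 -60.5  73. ] j6 -0.458
```

```bash
python3 - <<'E'
from m import *
i=optics.camera_info('scene');H=np.load('scene3p.npy').astype(float);N=np.load('now.npy')
def cen(A,rows,u0,u1):
    r=np.clip((A[...,0]-A[...,2])[rows[0]:rows[1],u0:u1]-18,0,None);v,u=np.mgrid[rows[0]:rows[1],u0:u1];return (r*u).sum()/r.sum(),(r*v).sum()/r.sum()
print('home',ray(i,*cen(H,(314,319),402,408),50.4))
print('now ',ray(i,*cen(N,(320,325),436,442),50.4))
a=cen(N,(326,331),434,442);b=cen(H,(325,332),434,442)
for z in(55,56,57):print('screw',z,ray(i,*a,z),ray(i,*b,z))
E
```

```text
home [-27.11 -99.5 ]
now  [ -26.63 -152.76]
screw 55 [ -43.59 -152.88] [ -43.53 -152.89]
screw 56 [ -44.57 -152.83] [ -44.52 -152.84]
screw 57 [ -45.56 -152.79] [ -45.5  -152.79]
```

The pointer (-152.8) and the cursor (-152.85) agree to about 0.1 mm, and the cursor hasn't moved. The wrist cloud (53.4) and TCP travel (53.4) give the same value, so I'll hand it in.

```bash
python3 -c "
from cell import env, optics, ticket, probe_bus
print(ticket.job_done())"
```

```text
the job is handed in; nothing more can be done
None
```

I levelled the platform to about 0.001 rad, released the lock, drew the arm out to the cursor at about 53.4 mm (pointer within about 0.1 mm), and handed the job in while still holding the head; no verdict was returned.

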